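# Seat the grinding rotor in the soil mill's taper and tap it home

### The job

Fit the grinding rotor to the soil mill: lift it out of its white stand, lower it gently (no dropping, no forcing it in by hand) until its tapered shank bears in the upright spindle, and let go. Then lock the taper with a few brisk, light taps of the mallet on the rotor's flat head, stopping once it has gone 2 to 4 mm deeper and hardly sinks any more; do not strike hard or overdrive it. Stand the mallet back on its blue mat and do not disturb the soil samples.

Things in the scene. Friction and masses are not known exactly. Their poses are not given: they have to be found in the camera images.
- mill: Bench soil mill, fixed: white housing 200 x 168 x 50 mm, black front panel facing its -x, aluminium deck, knurled dark ring, and through the ring an upright steel spindle nose 45 mm wide with a taper bore opening upward: 25 mm wide at the mouth, 45 mm deep, narrowing 0.2 mm per mm of depth. Origin: centre of the underside, z up; the spindle axis stands at x = +12 mm, y = 0.
- deck_centre (a point): Point on the spindle axis at the ring's top face, 70 mm above the worktop, z up. The nose's mouth stands 30 to 60 mm above it (height adjuster left anywhere; no reading tells it: feel for the seat). A resting rotor's shank end lies 40 mm below the mouth. 1 mm off the axis the shank meets the wall 10 mm too early: yield sideways at a few N and go on down.
- rotor: Grinding rotor, 0.3 to 0.5 kg: taper shank 17 mm wide at the small end, widening 0.2 mm per mm, 46 mm long; toothed steel disc 64 mm wide from 50 to 60 mm; brass hub 32 mm wide from 60 to 95 mm (grasp it from above, any yaw). Origin: centre of the small end, z to the head; starts upright in the stand, origin 12 mm above the worktop. Set down with 4 to 8 N (never over 15) it rests loosely.
- rotor_head (a point): Centre of the hub's flat top, 95 mm above the rotor's origin: tap here. Slow pushing (20 N) does not lock it; taps arriving at 30 to 60 mm/s do: the first two or three sink it about 1 mm each, later ones less. 2 mm below its first rest it is locked; past 4 mm blows turn hard, at 6 mm it is overdriven. Stop each tap when the tool force has risen by 10 to 20 N.
- mallet: Soft-face mallet, 0.36 kg, standing on the mat: upright head 35 mm wide, 62 mm high (white face below, black rubber sleeve, orange face), thin wooden handle level at 31 mm height, reaching 125 mm along its own -x. Origin: centre of the lower face, z up. Grasp the head from above, fingers closing along the mallet's y (across the handle); tap with the lower face, held level.
- mat: Thin blue mat, fixed, 150 mm along its x, 100 mm along its y, 3 mm high; the mallet's place. Origin: centre of its underside.
- rotor_stand: White plastic block, fixed, 78 mm along its x, 150 mm along its y, 62 mm high, with two upright 31 mm holes at y = +36 mm (the rotor is in this one) and y = -36 mm (empty). Origin: centre of its underside.
- sample_vial_1: Capped glass vial with soil, 46 mm wide, 90 mm high; leave it alone. Origin: centre of its underside.
- sample_vial_2: Second capped soil vial, same size; leave it alone. Origin: centre of its underside.
- sample_vial_3: Third capped soil vial, same size; leave it alone. Origin: centre of its underside.
Mind the look-alikes: they are no part of the job. What is shaped like the rotor but green is not meant.

How it is judged (in metres and radians):
On the way, in this order (a step that is already met when the one before it is completed fails the run):
1. the rotor stands let go in the spindle's taper, upright and on its axis (horizontal distance between rotor and deck_centre below 0.004 m and angle between rotor's own z axis and vertical below 0.06 rad and z of rotor in the frame of deck_centre below 0.026 m and contact force between rotor and mill above 1 N and contact force between the fingers and rotor below 0.1 N), for 0.2 s.
2. a tap of the mallet on the rotor (contact force between mallet and rotor above 6 N and contact force between the fingers and rotor below 0.1 N).
3. the mallet lifted off the rotor (contact force between mallet and rotor below 0.1 N), for 0.05 s.
4. another tap of the mallet on the rotor (all of step 2).
At the end, for the whole second after the job is handed in: The rotor is upright (0.06 rad), on the spindle axis (4 mm), shank down in the bore, let go, and wedged: shank and bore press on each other with over 75 N in all (about 2 mm below the loose rest). The mallet stands upright and still on the blue mat, the centre of its face within the mat (contact force between rotor and mill above 75 N and horizontal distance between rotor and deck_centre below 0.004 m and angle between rotor's own z axis and vertical below 0.06 rad and z of rotor in the frame of deck_centre below 0.026 m and z of mallet in the frame of mat between 0 and 0.007 m and x of mallet in the frame of mat between -0.075 and 0.075 m and y of mallet in the frame of mat between -0.05 and 0.05 m and angle between mallet's own z axis and vertical below 0.1 rad and linear speed of each of mallet, rotor below 0.02 m/s); the robot touches nothing.
It fails at once if the rotor is struck hard (a blow peaks over 180 N; a tap at 40 mm/s peaks at 30 to 100 N) (contact force between mallet and rotor above 180 N).
It fails at once if the taper is overdriven (over 500 N between shank and spindle, some 6 mm below the loose rest) (contact force between rotor and mill above 500 N).
It fails at once if the rotor is forced into the spindle by hand (over 60 N between shank and spindle while the fingers hold it; a push of 5 N gives about 15 N, of 20 N about 55 N) (contact force between the fingers and rotor above 1 N and contact force between rotor and mill above 60 N).
It fails at once if the rotor is dropped (moves faster than 0.15 m/s with no finger on it) (contact force between the fingers and rotor below 0.1 N and linear speed of rotor above 0.15 m/s).
It fails at once if a soil sample is pushed more than 30 mm or tipped (distance of any of sample_vial_1, sample_vial_2, sample_vial_3 from where it was at the start of the episode above 0.03 m or angle between any of sample_vial_1, sample_vial_2, sample_vial_3's own z axis and vertical above 0.4 rad).
It also fails if it takes over 72 s, if anything falls off the work surface, if the arm or the gripper's body presses on something with over 40 N, if the wrist force passes 120 N, or if a joint passes its speed limit or range.

### The arm

A 6-joint arm with a two-finger parallel gripper is mounted at the origin on a cart in front of the work surface, level with it; the furniture and walls round the work are solid. World frame = base frame: x ahead of the robot, y to its left, z up, the work surface at z = 0. Lengths are in mm, angles in rad, forces in N, time in s.
With the tool pointing down it reaches from about 325 to 875 mm from the base axis. Payload 4.4 kg.
Tool frame: the origin (TCP) lies between the finger pads; the fingertips stand 14 mm ahead of it and the grasp point (between the pads) lies 5 mm behind it (ctrl.tcp_to_tips is the distance from the TCP to the fingertips, in mm); z points along the fingers, y is the line along which they close (so a half turn about z gives the same grasp; the last joint's range is limited). The gripper opens to 85 mm and grips with 20 to 120 N. Pads are 22 mm wide; open, the fingers measure 114 mm over their backs; the gripper's body (76 mm by 85 mm) begins 54 mm behind the grasp point. The pads swing forward as they close: fully open they stand 13 mm farther back than shut.
Start: joints at [-1.379, 0.207, 1.542, -0, 1.393, -0.15], TCP at [193.26, -541.552, 245.282] pointing down, gripper open.
Joint ranges: [-2.73, 2.73], [-0.86, 2.22], [0.23, 2.46], [-1.11, 4.25], [0.08, 2.63], [-2.82, 2.82]. Speed limits (rad/s): [2.79, 2.79, 3.14, 3.14, 3.14, 3.14].

### API

Orientations are given as a unit quaternion [w, x, y, z].
In Python, from cell import get_obs, vision, finish_job, ctrl gives the robot as it stands.
- The arm moves only by the tool arm_command, never from a script. Its argument "deltas" is one flat list of numbers, 5 for each row, row after row: the shift along the world's x, y, z in cm, then the turn about the world's z in rad, then the finger opening in cm, from 0 to 8.54. In form: [dx, dy, dz, turn, gripper, dx, dy, dz, turn, gripper, ...]. A call has 1 to 12 rows; each row is the pose to reach, as a shift and turn from the pose commanded when the call began; what a row does not reach only later rows make up. A row lasts 1/10 s, in which the tool goes at most 50 mm and 8.59 degrees, less where a joint would pass 70% of its speed; a pose out of reach is approached as far as the arm can. A call with a gripper value outside its range is refused whole. The fingers move at their own pace and stop on an object; the grip force is fixed at half the most. Time passes only in rows, so rows that repeat a pose let the fingers close. It gives the time, the measured TCP pose, the force, the opening and the grip force at its end, in the units of the state.
- get_obs(): the state, without advancing time (a new reading comes with each control period).
- vision.read_camera(name): name is "side" or "top" or "wrist"; returns the picture (384x512x3 uint8, red, green, blue); there is no depth.
- vision.calibration(name): a dict with "fx", "fy", "cx", "cy" (pixels), "world_from_camera" (4x4, takes a point from camera to world coordinates). Camera axes: x right, y up, looking along -z (the intrinsics and any distortion apply to the point x, -y, -z); pixel columns grow to the right and rows downward; lengths in mm; the calibration is good to about 2 mm. A picture is of the moment at which its call begins: read the wrist's pose just before it. calibration takes no time and is no camera call; for the wrist camera it gives the pose at the moment of the call.
- finish_job(): hands the job in; it is judged then, once.
The state is a dict: "t": time; "q": joint angles; "joint_velocities": joint speeds; "tau": joint torques, N m; "eef_pos": TCP position; "tcp_rot": TCP orientation; "force": force on the tool from outside, world axes, zero at the start; "ft_torque": the same for the moment, N m; "width": finger opening in mm; "finger_force": force on a finger pad.
Only numpy, scipy, OpenCV 4.12 (cv2) and the standard library are available. Lean on these libraries where they do the work, as an engineer would, in place of code of your own. Each camera call takes 0.05 s, during which the arm holds its last target. There are 200 camera calls.

## Working session

There is one attempt and no reset: what is moved stays moved. The work goes in short steps, Python scripts to look and compute and a tool call to move; the robot and the scene stay as the last step left them, time stands still between calls to the robot, and variables do not carry over. Pictures are saved under pics/ and viewed, at most 12 in all, crops included, and the job is handed in when it is done.

Besides the shell and the picture viewer there is one more tool, called by a JSON object that holds its "fn" and its "kwargs". arm_command: Moves the arm, as the interface text tells. Its arguments: {"type":"object","properties":{"deltas":{"type":"array","items":{"type":"number"}}},"required":["deltas"]}

```bash
mkdir -p pics
cat > h.py <<'E'
import numpy as np, cv2
from cell import get_obs, vision, finish_job, ctrl
def snap(n,f):
    im=vision.read_camera(n); cv2.imwrite('pics/'+f,im[:,:,::-1]); return im
def px2w(n,u,v,z,c=None):
    c=c or vision.calibration(n); T=np.array(c['world_from_camera'])
    d=T[:3,:3]@np.array([(u-c['cx'])/c['fx'],-(v-c['cy'])/c['fy'],-1.]); o=T[:3,3]
    return o+d*(z-o[2])/d[2]
def w2px(n,p,c=None):
    c=c or vision.calibration(n); T=np.array(c['world_from_camera'])
    q=T[:3,:3].T@(np.array(p)-T[:3,3]); return c['cx']-c['fx']*q[0]/q[2], c['cy']+c['fy']*q[1]/q[2]
E
python3 - <<'E'
from h import *
a=snap('top','top.png'); snap('side','side.png')
for n in('top','side'):
    c=vision.calibration(n); print({k:(np.round(v,3).tolist()) for k,v in c.items()})
print(get_obs())
E
```

```text
{'fx': 346.888, 'fy': 346.888, 'cx': 253.28, 'cy': 193.58, 'world_from_camera': [[0.012, 0.987, -0.16, 388.402], [-1.0, 0.015, 0.017, -55.232], [0.02, 0.159, 0.987, 1120.321], [0.0, 0.0, 0.0, 1.0]]}
{'fx': 472.037, 'fy': 472.037, 'cx': 261.552, 'cy': 187.394, 'world_from_camera': [[0.953, 0.174, -0.246, 172.123], [-0.301, 0.612, -0.731, -1193.246], [0.023, 0.771, 0.636, 1078.437], [0.0, 0.0, 0.0, 1.0]]}
{'t': 0.1, 'q': array([-1.37849576e+00,  2.07370258e-01,  1.54285974e+00, -1.26074392e-05,
        1.39347000e+00, -1.50464540e-01]), 'joint_velocities': array([-0.00025978, -0.00344623, -0.00390419,  0.00048602,  0.00127196,
        0.00196866]), 'tau': array([-2.67467458e-04, -3.84089291e+01, -2.92546928e+01, -2.91176320e-04,
        4.81494717e-03, -1.19400136e-05]), 'eef_pos': array([ 193.12910304, -540.88661711,  244.19861807]), 'tcp_rot': array([-1.05331044e-03,  9.85349183e-01,  1.70545819e-01, -2.82414298e-05]), 'force': array([-1.05014695,  0.31054625, -0.32927914]), 'ft_torque': array([-0.01027025,  0.00480471, -0.00016223]), 'finger_force': 0.0, 'width': 85.53752726553166}
```

View pics/top.png

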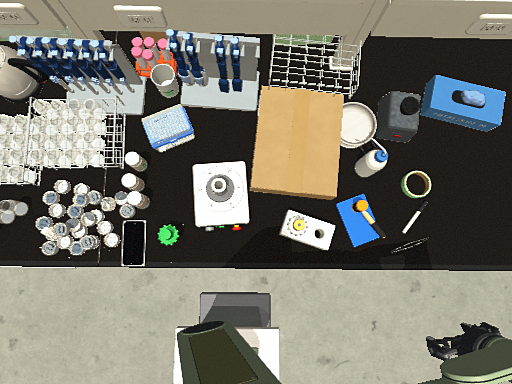

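View pics/side.png

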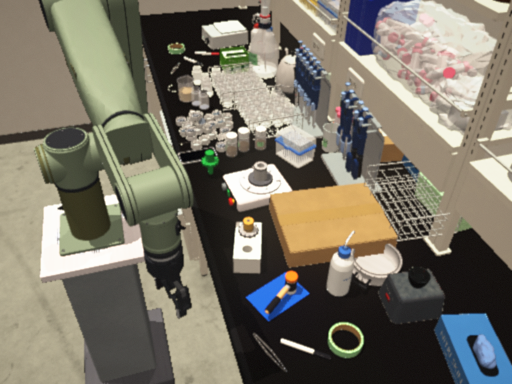

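The rotor is the brass hub in the white stand, at about (299,225) in the top view. The green thing at (168,235) is the look-alike. The mallet head (orange) is at about (361,206) on the blue mat, the spindle at (218,184), and the vials probably at (133,160), (131,182) and (127,200). I'll check these in one close crop.

Run:
```python
from h import *
a=cv2.imread('pics/top.png'); b=a[155:255,180:400]
cv2.imwrite('pics/c1.png',cv2.resize(b,None,fx=3.6,fy=3.6,interpolation=cv2.INTER_CUBIC))
h=cv2.cvtColor(a,cv2.COLOR_BGR2HSV)
def blob(lo,hi,box,nm,z):
    x0,y0,x1,y1=box; m=np.zeros(a.shape[:2],np.uint8); m[y0:y1,x0:x1]=cv2.inRange(h,lo,hi)[y0:y1,x0:x1]
    ys,xs=np.nonzero(m); u,v=(xs.min()+xs.max())/2,(ys.min()+ys.max())/2
    print(nm,len(xs),xs.mean(),ys.mean(),u,v,px2w('top',xs.mean(),ys.mean(),z).round(1)); return m
blob((18,80,80),(35,255,255),(280,205,335,250),'rotor yellow',107)
blob((5,120,120),(20,255,255),(345,190,375,220),'mallet orange',65)
m=blob((100,120,60),(125,255,255),(325,185,395,255),'mat',3)
cn=max(cv2.findContours(m,0,1)[0],key=cv2.contourArea); hull=cv2.convexHull(cn)
for p in cv2.boxPoints(cv2.minAreaRect(hull)): print(p,px2w('top',*p,3).round(1))
m=cv2.inRange(h,(0,0,170),(180,60,255))
for box,nm,z in(((275,200,338,255),'stand',62),((185,155,255,235),'mill',50)):
    k=np.zeros_like(m);x0,y0,x1,y1=box;k[y0:y1,x0:x1]=m[y0:y1,x0:x1]
    cn=max(cv2.findContours(k,0,1)[0],key=cv2.contourArea); r=cv2.minAreaRect(cn);print(nm,r,px2w('top',*r[0],z).round(1))
    for p in cv2.boxPoints(r): print(p,px2w('top',*p,z).round(1))
print(px2w('top',218,184,115))
```

```text
rotor yellow 94 298.3191489361702 224.5 298.5 224.5 [ 462.6 -205.9  107. ]
mallet orange 32 360.90625 207.375 361.5 209.5 [ 521.1 -406.    65. ]
mat 1152 356.5208333333333 221.81163194444446 357.5 220.0 [ 481.5 -410.5    3. ]
[335.0429  203.53888] [ 540.2 -342.1    3. ]
[363.65955 192.41019] [ 578.5 -437.5    3. ]
[380.96252 236.90347] [ 434. -488.    3.]
[352.3459  248.03217] [ 397.4 -394.1    3. ]
stand ((307.6104431152344, 229.6785888671875), (50.47602081298828, 26.538330078125), 18.970407485961914) [ 450.5 -240.9   62. ]
[279.42966 234.0227 ] [ 436.2 -154.8   62. ]
[288.05673 208.92575] [ 513.3 -181.4   62. ]
[335.79123 225.33447] [ 465.  -327.6   62. ]
[327.16415 250.43143] [ 388.8 -299.4   62. ]
mill ((220.08929443359375, 193.39854431152344), (62.38368606567383, 53.97526168823242), 86.34777069091797) [560.4  29.5  50. ]
[191.16956 163.98917] [653.  123.3  50. ]
[245.03519 160.55093] [667.1 -46.6  50. ]
[249.00903 222.80792] [469.9 -62.   50. ]
[195.1434  226.24615] [457.1 103.1  50. ]
[577.83223832  31.29467627 115.        ]
```

View pics/c1.png

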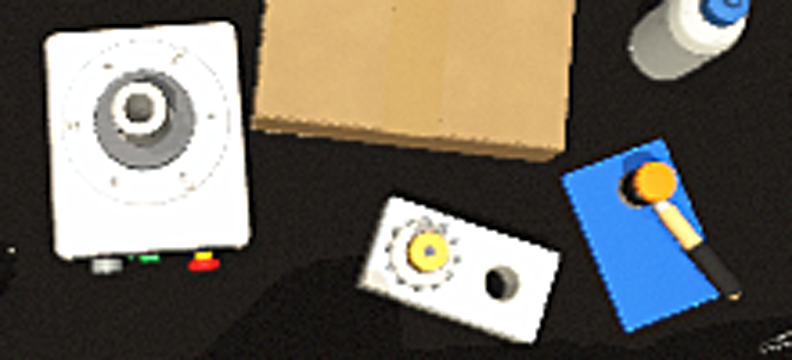

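The crop shows the brass-hub rotor with its toothed disc in the left hole of the white stand (crop 428,252). The empty hole is at (502,283), the mallet head at (655,182) with its handle towards (735,298), and the spindle mouth at (140,106). The measured sizes match the description, so I'll move above the rotor.

{"fn": "arm_command", "kwargs": {"deltas": [2,2.5,1,0,8.5,5,6,2,0,8.5,8,10,3,0,8.5,11,13.5,3,0,8.5,14,17,3,0,8.5,17,21,3,0,8.5,20,25,3,0,8.5,23,29,3,0,8.5,25.5,32,3,0,8.5,27,33.5,3,0,8.5,27,33.5,3,0,8.5,27,33.5,3,0,8.5]}}

```text
t: 1.3
eef_pos: [463.0, -206.3, 274.7]
tcp_rot: [-0.0, 0.985, 0.171, -0.001]
force: [0.2, -1.1, -0.0]
width: 85.2
finger_force: 0.0
```

Run:
```python
from h import *
c=vision.calibration('wrist'); a=snap('wrist','w1.png')
print(np.round(c['world_from_camera'],3).tolist(),c['fx'],c['cx'],c['cy'],w2px('wrist',(462,-206,107),c),get_obs()['eef_pos'],get_obs()['force'],ctrl.tcp_to_tips)
```

```text
[[0.338, 0.892, 0.301, 540.025], [-0.941, 0.32, 0.107, -177.867], [-0.001, -0.32, 0.948, 403.062], [0.0, 0.0, 0.0, 1.0]] 339.87733188587106 261.42234424029493 190.27673285319298 (np.float64(261.9032139898026), np.float64(172.53123583342565)) [ 462.69950614 -206.8338952   274.84871224] [ 0.95400764  0.6110287  -0.05911428] 14.0
```

View pics/w1.png

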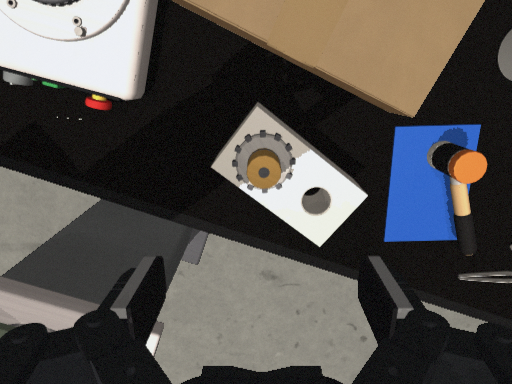

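The wrist view shows the hub top at (264,172), where (262,172.5) was predicted, so the rotor is at about (462.5,-207.5). The mallet top is at (467,166) with its handle end at (468,250). Descending to grasp.

{"fn": "arm_command", "kwargs": {"deltas": [0,-0.1,-3,0,8.5,0,-0.1,-7,0,8.5,0,-0.1,-11,0,8.5,0,-0.1,-15,0,8.5,0,-0.1,-17.5,0,8.5,0,-0.1,-18.4,0,8.5,0,-0.1,-18.4,0,8.5,0,-0.1,-18.4,0,5,0,-0.1,-18.4,0,2.5,0,-0.1,-18.4,0,2.5,0,-0.1,-18.4,0,2.5,0,-0.1,-18.4,0,2.5]}}

```text
t: 2.55
eef_pos: [464.3, -208.1, 92.9]
tcp_rot: [0.001, 0.985, 0.171, 0.001]
force: [-1.2, 1.8, 5.3]
width: 30.3
finger_force: 59.8
```

Run:
```python
from h import *
c=dict(fx=339.877,fy=339.877,cx=261.42,cy=190.28,world_from_camera=[[0.338, 0.892, 0.301, 540.025], [-0.941, 0.32, 0.107, -177.867], [-0.001, -0.32, 0.948, 403.062], [0,0,0,1]])
a=px2w('',467,166,65,c);b=px2w('',467,252,34,c);print(a,b,b-a,np.degrees(np.arctan2(*(a-b)[1::-1])))
for p in((396,126),(480,125),(385,241)):print(px2w('',*p,3,c))
o=get_obs();print(o['force'],o['eef_pos'],o['finger_force'],o['width'])
```

```text
[ 528.59938378 -405.21669152   65.        ] [ 432.87484832 -482.19035156   34.        ] [-95.72453546 -76.97366005 -31.        ] 38.80332896676975
[ 540.63496499 -344.04483532    3.        ]
[ 574.75897944 -435.58659284    3.        ]
[ 401.77899472 -398.59759234    3.        ]
[-1.22057349  1.79081731  5.3366754 ] [ 464.26232275 -208.07585488   92.85913183] 59.79541718959808 30.31201413889116
```

{"fn": "arm_command", "kwargs": {"deltas": [0,0,1,0,2.5,0,0,3,0,2.5,0,0,6,0,2.5,0,0,9,0,2.5,0,0,12,0,2.5,0,0,14,0,2.5,0,0,15,0,2.5,0,0,15,0,2.5,0,0,15,0,2.5]}}

```text
t: 3.45
eef_pos: [462.4, -207.0, 239.9]
tcp_rot: [-0.001, 0.985, 0.171, -0.001]
force: [0.1, -0.7, -4.4]
width: 30.5
finger_force: 59.7
```

{"fn": "arm_command", "kwargs": {"deltas": [1,2,0,0,2.5,2.5,5.5,0,0,2.5,4,8.5,0,0,2.5,5.5,12,0,0,2.5,7,15.5,0,0,2.5,8,18,0,0,2.5,9,20,0,0,2.5,9,20,0,0,2.5,9,20,0,0,2.5]}}

```text
t: 4.35
eef_pos: [552.1, -7.1, 239.1]
tcp_rot: [-0.0, 0.985, 0.171, -0.002]
force: [-0.5, -0.6, -3.4]
width: 30.5
finger_force: 60.0
```

Run:
```python
from h import *
c=vision.calibration('wrist'); a=snap('wrist','w2.png');snap('side','s2.png');t=snap('top','t2.png')
print(np.round(c['world_from_camera'],3).tolist())
o=get_obs();print(o['eef_pos'],o['force'],o['finger_force'],o['width'])
for z in (100,115,130):print(w2px('wrist',(576,30,z),c))
print(w2px('wrist',o['eef_pos']-[0,0,81],c))
```

```text
[[0.338, 0.891, 0.304, 629.54], [-0.941, 0.32, 0.107, 21.282], [-0.002, -0.322, 0.947, 367.195], [0.0, 0.0, 0.0, 1.0]]
[552.50654991  -8.27621973 240.29830342] [-0.33829853 -1.10924027 -2.40326413] 60.0188684463501 30.602887940929815
(np.float64(228.7962669746797), np.float64(138.10467879771497))
(np.float64(226.9331520776646), np.float64(141.65361645693577))
(np.float64(224.8494603811194), np.float64(145.62271784940606))
(np.float64(264.8080320567522), np.float64(207.18029677572318))
```

View pics/w2.png

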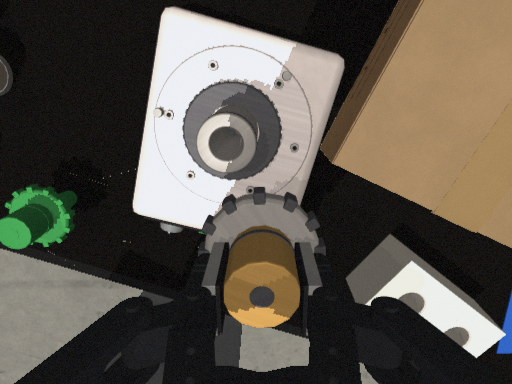

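The wrist view shows the mill ring centred near (232,130), the nose mouth near (227,145), and the held hub head at (262,297). I'll fit these features for precision.

Run:
```python
from h import *
c=dict(fx=339.877,fy=339.877,cx=261.42,cy=190.28,world_from_camera=[[0.338, 0.891, 0.304, 629.54], [-0.941, 0.32, 0.107, 21.282], [-0.002, -0.322, 0.947, 367.195],[0,0,0,1]])
a=cv2.imread('pics/w2.png');g=cv2.GaussianBlur(cv2.cvtColor(a,6),(3,3),0)
# bore (dark disc) & ring by thresholds
def big(m,seed):
    n,l,s,ct=cv2.connectedComponentsWithStats(m); k=l[seed[1],seed[0]]; mm=(l==k).astype(np.uint8)
    cn=cv2.convexHull(max(cv2.findContours(mm,0,1)[0],key=cv2.contourArea)); return s[k],cv2.fitEllipse(cn)
for r in (0,): print(g[145,190:265:3],g[130,180:285:4],g[100:180:4,228])
sc=[(213,65),(279,84),(169,114),(295,148),(191,175),(251,190)]
w=np.array([px2w('',*p,50,c) for p in sc])
A=np.c_[2*w[:,:2],np.ones(6)];s=np.linalg.lstsq(A,(w[:,:2]**2).sum(1),rcond=None)[0]
print('screws',w.round(1)[:,:2].tolist(),'centre',s[:2],np.sqrt(s[2]+s[0]**2+s[1]**2))
print('ring',px2w('',232,130,70,c))
for z in(100,110,120,130):print(z,px2w('',227,145,z,c), [np.linalg.norm(px2w('',196,145,z,c)-px2w('',257,145,z,c))])
print('head',px2w('',262,297,239.5+14,c))
cv2.imwrite('pics/c2.png',cv2.resize(a[70:200,150:320],None,fx=4.4,fy=4.4,interpolation=cv2.INTER_CUBIC))
```

```text
[120 117 134 211 220 225 165  72  75  77  77  80  83  82  82  81  80  78
 123 135 133 131  75  66  64] [238 104 119 121 119 195 218 222 220  89  69  66  63  66  97 142 144 143
  98  70  71  72  71  72  72  79 178] [ 75  77  77  73 215 178 227  67  65  70  77  82  82  84  84 111 152 130
 100  72]
screws [[622.5, 64.5], [627.1, 4.4], [568.5, 90.0], [578.2, -30.2], [519.3, 55.1], [524.5, -4.8]] centre [573.36371302  29.94886095] 59.94427528236435
ring [577.66632176  30.52058331  70.        ]
100 [570.27285353  29.63205606 100.        ] [np.float64(48.458307821948424)]
110 [572.49097686  29.31954812 110.        ] [np.float64(46.64471446047277)]
120 [574.7091002   29.00704017 120.        ] [np.float64(44.8311210989971)]
130 [576.92722353  28.69453222 130.        ] [np.float64(43.01752773752148)]
head [551.15431315  -6.82056128 253.5       ]
```

View pics/c2.png

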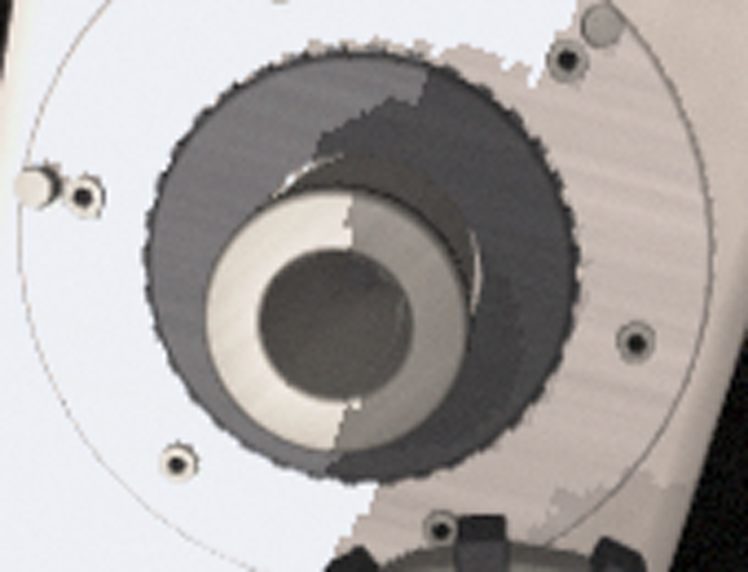

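The screws fit a 60 mm circle centred on (573.4,29.9), and the mouth appears to be at z≈113. Axis estimate is (574,30). Moving over it and descending in steps.

{"fn": "arm_command", "kwargs": {"deltas": [0.8,1.4,0,0,2.5,1.7,3,0,0,2.5,2.2,3.7,0,0,2.5,2.2,3.7,0,0,2.5,2.2,3.7,-1,0,2.5,2.2,3.7,-2,0,2.5,2.2,3.7,-3,0,2.5,2.2,3.7,-3.5,0,2.5,2.2,3.7,-3.5,0,2.5,2.2,3.7,-3.5,0,2.5]}}

```text
t: 5.5
eef_pos: [575.2, 29.3, 206.1]
tcp_rot: [-0.0, 0.985, 0.17, -0.0]
force: [0.7, 0.6, -2.9]
width: 30.2
finger_force: 60.1
```

Run:
```python
from h import *
snap('side','s3.png');a=cv2.imread('pics/s3.png');o=get_obs();print(o['eef_pos'],o['force'])
for p in ((574,30,70),(574,30,113),o['eef_pos']-[0,0,81],o['eef_pos']):print(w2px('side',p))
snap('wrist','w3.png')
b=cv2.resize(a[110:230,190:340],(750,600),interpolation=cv2.INTER_CUBIC);cv2.imwrite('pics/c3.png',b)
```

```text
[575.56771818  29.31827661 206.64289266] [-0.57661166 -1.14961318 -3.71655165]
(np.float64(259.09086215183265), np.float64(175.54430897965494))
(np.float64(259.34310436459685), np.float64(165.60417947950125))
(np.float64(259.9204065105727), np.float64(162.6576356695493))
(np.float64(260.4414878878278), np.float64(142.7824551108103))
```

View pics/c3.png

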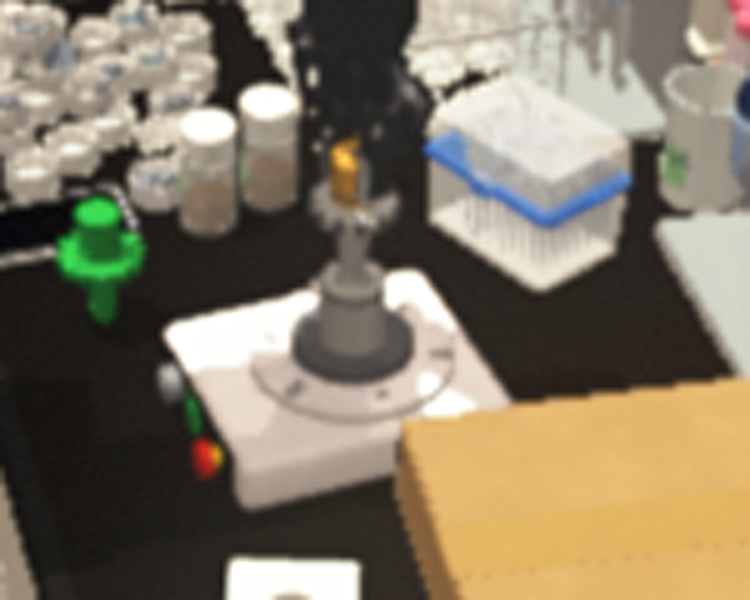

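The shank is centred over the nose in the side view (crop x≈352 for both), so I'll go on down gently.

{"fn": "arm_command", "kwargs": {"deltas": [0,0,-0.5,0,2.5,0,0,-1,0,2.5,0,0,-1.5,0,2.5,0,0,-2,0,2.5,0,0,-2,0,2.5]}}

```text
t: 6.1
eef_pos: [574.4, 29.5, 184.9]
tcp_rot: [-0.0, 0.985, 0.171, -0.001]
force: [0.5, -0.1, -2.8]
width: 30.5
finger_force: 60.1
```

{"fn": "arm_command", "kwargs": {"deltas": [0,0,-0.3,0,2.5,0,0,-0.6,0,2.5,0,0,-1,0,2.5,0,0,-1,0,2.5]}}

```text
t: 6.5
eef_pos: [574.9, 29.5, 175.5]
tcp_rot: [-0.0, 0.985, 0.171, -0.0]
force: [0.1, -0.1, -3.4]
width: 30.3
finger_force: 60.0
```

{"fn": "arm_command", "kwargs": {"deltas": [0,0,-0.3,0,2.5,0,0,-0.6,0,2.5,0,0,-0.6,0,2.5]}}

```text
t: 6.8
eef_pos: [575.3, 29.5, 169.8]
tcp_rot: [-0.0, 0.985, 0.171, 0.0]
force: [0.6, 0.0, -2.9]
width: 30.5
finger_force: 59.9
```

{"fn": "arm_command", "kwargs": {"deltas": [0,0,-0.2,0,2.5,0,0,-0.4,0,2.5,0,0,-0.4,0,2.5]}}

```text
t: 7.1
eef_pos: [575.5, 29.4, 166.2]
tcp_rot: [0.0, 0.985, 0.171, 0.0]
force: [0.3, 0.2, -3.8]
width: 30.4
finger_force: 59.9
```

{"fn": "arm_command", "kwargs": {"deltas": [0,0,-0.2,0,2.5,0,0,-0.4,0,2.5,0,0,-0.4,0,2.5]}}

```text
t: 7.4
eef_pos: [575.8, 29.5, 162.3]
tcp_rot: [0.0, 0.985, 0.171, 0.001]
force: [2.7, 0.9, -3.5]
width: 30.3
finger_force: 59.9
```

{"fn": "arm_command", "kwargs": {"deltas": [0.05,0,0,0,2.5,0.05,0,-0.1,0,2.5,0.05,0,-0.2,0,2.5,0.05,0,-0.2,0,2.5]}}

```text
t: 7.8
eef_pos: [576.1, 29.5, 160.4]
tcp_rot: [-0.0, 0.985, 0.171, 0.0]
force: [2.8, 0.8, -2.6]
width: 30.1
finger_force: 59.9
```

```bash
python3 -c "
from h import *
o=get_obs();print(o['eef_pos'],o['force'],o['ft_torque'])"
```

```text
[576.05656912  29.54661554 160.40001316] [ 2.82406046  0.76579624 -2.6440663 ] [ 1.73278726e-01 -4.94825248e-01  1.34786670e-04]
```

{"fn": "arm_command", "kwargs": {"deltas": [0.1,0.03,0,0,2.5,0.1,0.03,-0.1,0,2.5,0.1,0.03,-0.2,0,2.5,0.1,0.03,-0.2,0,2.5]}}

```text
t: 8.2
eef_pos: [576.6, 29.7, 159.0]
tcp_rot: [0.0, 0.985, 0.171, -0.0]
force: [-2.5, 0.4, 3.7]
width: 30.6
finger_force: 60.4
```

{"fn": "arm_command", "kwargs": {"deltas": [0,0,-0.1,0,2.5,0,0,-0.2,0,2.5,0,0,-0.2,0,2.5]}}

```text
t: 8.5
eef_pos: [576.8, 29.7, 158.5]
tcp_rot: [0.0, 0.985, 0.171, 0.0]
force: [-4.3, 1.3, 11.1]
width: 30.7
finger_force: 61.4
```

{"fn": "arm_command", "kwargs": {"deltas": [-0.05,0,0.05,0,2.5,-0.05,0,0.05,0,2.5]}}

```text
t: 8.7
eef_pos: [576.6, 29.7, 158.6]
tcp_rot: [0.0, 0.985, 0.171, 0.001]
force: [-2.8, 0.2, 7.5]
width: 30.4
finger_force: 61.2
```

```bash
python3 -c "
from h import *
o=get_obs();print(o['eef_pos'],o['force'],o['ft_torque'],o['tcp_rot'])"
```

```text
[576.63329553  29.73191179 158.56134954] [-2.84061372  0.21858383  7.4521985 ] [0.1359255  0.59517396 0.01166534] [1.98796521e-04 9.85340281e-01 1.70599277e-01 6.14295352e-04]
```

{"fn": "arm_command", "kwargs": {"deltas": [-0.04,0,0,0,2.5,-0.07,0,0,0,2.5,-0.07,0,0,0,2.5]}}

```text
t: 9.0
eef_pos: [576.5, 29.7, 158.6]
tcp_rot: [0.0, 0.985, 0.171, 0.001]
force: [-0.7, 0.5, 6.7]
width: 30.3
finger_force: 61.2
```

```bash
python3 -c "
from h import *
o=get_obs();print(o['eef_pos'],o['force'],o['ft_torque'],o['tcp_rot'])"
```

```text
[576.52231349  29.72505514 158.56327364] [-0.73273694  0.49984739  6.65765455] [ 0.16775147  0.32501473 -0.00907317] [2.97493745e-04 9.85344694e-01 1.70569729e-01 1.30864340e-03]
```

The taper is seated: z holds steady while the sideways force is relieved. Releasing and rising.

{"fn": "arm_command", "kwargs": {"deltas": [0,0,0,0,4,0,0,0.1,0,6,0,0,0.2,0,8.5,0,0,0.2,0,8.5,0,0,0.2,0,8.5,0,0,0.2,0,8.5]}}

```text
t: 9.6
eef_pos: [575.5, 29.7, 158.6]
tcp_rot: [-0.0, 0.985, 0.171, -0.0]
force: [0.0, 0.8, -0.1]
width: 85.2
finger_force: 0.0
```

{"fn": "arm_command", "kwargs": {"deltas": [0,0,1,0,8.5,0,0,3,0,8.5,0,0,6,0,8.5,0,0,10,0,8.5,0,0,12.5,0,8.5,0,0,12.5,0,8.5,0,0,12.5,0,8.5]}}

```text
t: 10.3
eef_pos: [575.9, 29.7, 284.9]
tcp_rot: [0.0, 0.985, 0.171, 0.001]
force: [0.5, 0.7, -0.8]
width: 84.8
finger_force: 0.0
```

Run:
```python
from h import *
c=vision.calibration('wrist'); a=snap('wrist','w4.png');s=snap('side','s4.png')
o=get_obs();print(np.round(c['world_from_camera'],3).tolist(),o['eef_pos'],o['force'],w2px('wrist',(574.8,30,172.5),c))
im=np.hstack([a[:,:,::-1],cv2.resize(s[110:210,205:315,::-1],(352,320))[:, :288].copy() if 0 else cv2.copyMakeBorder(cv2.resize(s[120:200,220:292,::-1],(288,320)),0,64,0,0,0)])
cv2.imwrite('pics/c4.png',im)
```

```text
[[0.336, 0.893, 0.298, 652.507], [-0.942, 0.319, 0.107, 58.075], [0.0, -0.317, 0.949, 413.397], [0.0, 0.0, 0.0, 1.0]] [574.61736193  29.8349423  282.29269783] [-0.54150201 -1.11673173  0.14096526] (np.float64(261.6827476811564), np.float64(193.04578323945202))
```

View pics/c4.png

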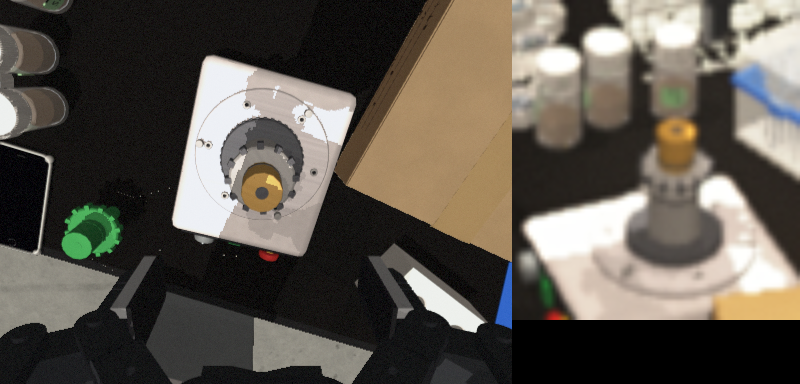

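The rotor stands upright in the nose: the head is at (262,193), against (261.7,193.0) predicted, so its centre is about (575,29.5). Now the mallet.

{"fn": "arm_command", "kwargs": {"deltas": [-0.2,-2,0,0,8.5,-0.7,-6,0,0,8.5,-1.2,-10.5,0,0.05,8.5,-1.7,-15,0,0.12,8.5,-2.2,-19.5,0,0.18,8.5,-2.7,-24,0,0.24,8.5,-3.2,-28.5,0,0.3,8.5,-3.7,-33,0,0.335,8.5,-4.2,-37.5,-1,0.335,8.5,-4.7,-42,-2.5,0.335,8.5,-4.7,-43.5,-3.5,0.335,8.5,-4.7,-43.5,-3.5,0.335,8.5]}}

```text
t: 11.6
eef_pos: [526.3, -406.0, 243.8]
tcp_rot: [-0.004, 0.944, 0.331, -0.002]
force: [0.1, 0.7, -0.5]
width: 84.9
finger_force: 0.0
```

{"fn": "arm_command", "kwargs": {"deltas": [0,0,0,0,8.5,0,0,0,0,8.5]}}

```text
t: 11.8
eef_pos: [529.3, -403.5, 249.1]
tcp_rot: [-0.0, 0.943, 0.333, 0.0]
force: [0.2, -0.1, -0.8]
width: 85.0
finger_force: 0.0
```

Run:
```python
from h import *
c=vision.calibration('wrist'); a=snap('wrist','w5.png')
o=get_obs();print(np.round(c['world_from_camera'],4).tolist(),o['eef_pos'],o['force'],o['q'],o['tcp_rot'],w2px('wrist',(528.6,-405.2,65),c))
h=cv2.cvtColor(a,cv2.COLOR_RGB2HSV)
m=cv2.inRange(h,(5,150,100),(18,255,255));cn=max(cv2.findContours(m,0,1)[0],key=cv2.contourArea);e=cv2.minEnclosingCircle(cn);print(e,cv2.fitEllipse(cn),px2w('wrist',*cv2.fitEllipse(cn)[0],65,c))
```

```text
[[0.6288, 0.7371, 0.2474, 592.6474], [-0.7775, 0.5964, 0.1995, -351.2468], [-0.0005, -0.3178, 0.9482, 377.541], [0.0, 0.0, 0.0, 1.0]] [ 529.44658301 -403.61564253  249.6256938 ] [0.33030933 0.59402893 0.7684072 ] [-7.81389130e-01  3.93680649e-01  1.29306865e+00  4.33896790e-04
  1.45406819e+00  1.09343065e-01] [2.55493378e-04 9.42752277e-01 3.33493548e-01 3.62453743e-04] (np.float64(263.34102393921944), np.float64(169.29285908502771))
((266.0, 164.5), 16.07025718688965) ((265.4924621582031, 159.4784393310547), (12.431605339050293, 31.404653549194336), 87.58218383789062) [ 537.28472514 -400.75842137   65.        ]
```

View pics/w5.png

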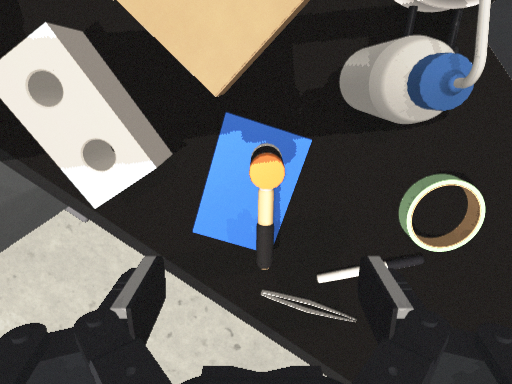

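The mallet head top is at (267,171) and the handle end at (264,268), which puts the head at about (529.4,-408.7) and confirms the yaw. The surroundings are clear, so I'll descend and grasp.

{"fn": "arm_command", "kwargs": {"deltas": [0.1,-0.35,-3,-0.02,8.5,0.1,-0.35,-7,-0.02,8.5,0.1,-0.35,-11.5,-0.02,8.5,0.1,-0.35,-16,-0.02,8.5,0.1,-0.35,-19,-0.02,8.5,0.1,-0.35,-20.6,-0.02,8.5,0.1,-0.35,-20.6,-0.02,8.5,0.1,-0.35,-20.6,-0.02,5,0.1,-0.35,-20.6,-0.02,3,0.1,-0.35,-20.6,-0.02,3,0.1,-0.35,-20.6,-0.02,3,0.1,-0.35,-20.6,-0.02,3]}}

```text
t: 13.05
eef_pos: [530.4, -409.4, 45.3]
tcp_rot: [0.001, 0.946, 0.323, 0.001]
force: [-0.9, 2.1, 5.2]
width: 33.8
finger_force: 59.3
```

```bash
python3 -c "
from h import *
o=get_obs();print(o['eef_pos'],o['force'],o['ft_torque'],o['tcp_rot'],o['width'],o['finger_force'])"
```

```text
[ 530.37492464 -409.41562203   45.33333494] [-0.85058614  2.11082627  5.19434315] [0.31400418 0.1704039  0.02845858] [1.03715385e-03 9.46409073e-01 3.22968095e-01 6.32896427e-04] 33.79547787427161 59.295369386672974
```

{"fn": "arm_command", "kwargs": {"deltas": [0,0,0.5,0,3,0,0,1.5,0,3,0,0,4,0,3,0,0,8,0,3,0,0,12,0,3,0,0,16,0,3,0,0,20,0,3,0,0,22,0,3,0,0,22,0,3]}}

```text
t: 13.95
eef_pos: [531.2, -410.4, 268.6]
tcp_rot: [0.004, 0.946, 0.323, 0.002]
force: [0.5, -0.9, -3.3]
width: 33.7
finger_force: 60.2
```

{"fn": "arm_command", "kwargs": {"deltas": [0.3,2.5,0,0,3,0.7,6.5,0,0,3,1.1,11,0,0,3,1.5,15.5,0,0,3,2,20,0,0,3,2.5,24.5,0,0,3,3,29,0,0,3,3.5,33.5,0,0,3,4,38,0,0,3,4.5,41.5,0,0,3,4.5,43.5,0,0,3,4.5,43.8,0,0,3]}}

```text
t: 15.15
eef_pos: [572.9, 32.2, 260.2]
tcp_rot: [-0.001, 0.946, 0.325, -0.002]
force: [-0.1, -0.8, -4.1]
width: 33.8
finger_force: 60.6
```

{"fn": "arm_command", "kwargs": {"deltas": [0,0,-0.5,0,3,0,0,-1.5,0,3,0,0,-2.5,0,3,0,0,-2.5,0,3]}}

```text
t: 15.55
eef_pos: [572.7, 28.3, 234.6]
tcp_rot: [-0.001, 0.947, 0.322, -0.003]
force: [-0.7, 0.2, -4.1]
width: 33.8
finger_force: 60.5
```

Run:
```python
from h import *
snap('side','s6.png');a=snap('side','s6b.png');w=snap('wrist','w6.png');o=get_obs();print(o['eef_pos'],o['force'],o['width'])
im=np.hstack([cv2.resize(w[:,:,::-1],(512,384)),cv2.resize(a[110:200,224:292,::-1],(288,384))]);cv2.imwrite('pics/c6.png',im)
```

```text
[574.56970503  28.58482284 237.5582108 ] [ 0.3505782   0.35834025 -3.75004795] 33.49122976497674
```

View pics/c6.png

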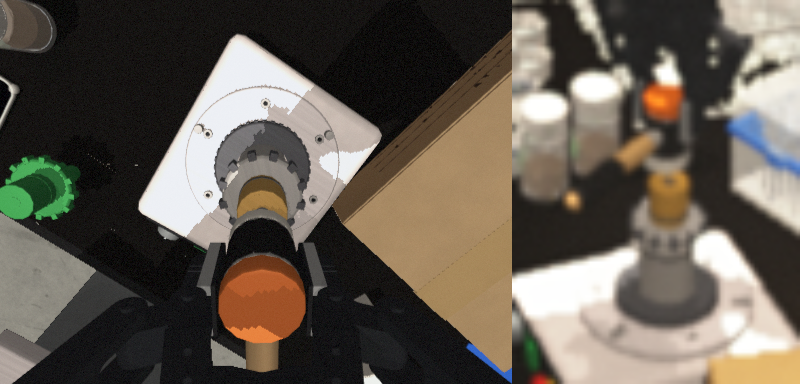

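The mallet hangs level over the rotor head, with its face about 20 mm above it. I'll move closer, then tap in 4 mm rows (40 mm/s) with the force read each time.

{"fn": "arm_command", "kwargs": {"deltas": [0,0.05,-0.5,0,3,0,0.05,-1.2,0,3,0,0.05,-1.2,0,3,0,0.05,-1.2,0,3]}}

```text
t: 16.1
eef_pos: [574.3, 29.8, 225.3]
tcp_rot: [-0.0, 0.946, 0.323, -0.0]
force: [0.1, -0.6, -3.6]
width: 33.3
finger_force: 60.5
```

{"fn": "arm_command", "kwargs": {"deltas": [0,0,-0.4,0,3,0,0,-0.8,0,3]}}

```text
t: 16.3
eef_pos: [574.8, 29.8, 217.9]
tcp_rot: [0.0, 0.946, 0.323, 0.0]
force: [-0.4, 0.3, -3.3]
width: 33.6
finger_force: 60.5
```

{"fn": "arm_command", "kwargs": {"deltas": [0,0,-0.4,0,3]}}

```text
t: 16.4
eef_pos: [575.0, 29.7, 214.6]
tcp_rot: [0.0, 0.946, 0.323, 0.001]
force: [-4.2, 1.2, 16.1]
width: 33.6
finger_force: 62.1
```

{"fn": "arm_command", "kwargs": {"deltas": [0,0,0.5,0,3,0,0,1.2,0,3,0,0,1.2,0,3]}}

```text
t: 16.7
eef_pos: [575.4, 29.7, 227.2]
tcp_rot: [0.001, 0.946, 0.323, 0.001]
force: [0.4, -0.7, -3.1]
width: 33.7
finger_force: 60.6
```

{"fn": "arm_command", "kwargs": {"deltas": [0,0,-0.4,0,3,0,0,-0.8,0,3,0,0,-1.2,0,3]}}

```text
t: 17.0
eef_pos: [574.5, 29.8, 214.1]
tcp_rot: [-0.0, 0.946, 0.323, -0.0]
force: [-4.8, 0.6, 14.2]
width: 33.8
finger_force: 62.1
```

{"fn": "arm_command", "kwargs": {"deltas": [0,0,0.5,0,3,0,0,1.2,0,3,0,0,1.2,0,3]}}

```text
t: 17.3
eef_pos: [575.4, 29.7, 226.9]
tcp_rot: [0.0, 0.946, 0.323, 0.001]
force: [-0.4, 0.3, -3.0]
width: 33.5
finger_force: 60.6
```

{"fn": "arm_command", "kwargs": {"deltas": [0,0,-0.4,0,3,0,0,-0.85,0,3,0,0,-1.3,0,3]}}

```text
t: 17.6
eef_pos: [574.5, 29.8, 213.6]
tcp_rot: [-0.0, 0.946, 0.323, -0.0]
force: [-6.0, 0.6, 17.2]
width: 33.8
finger_force: 62.4
```

{"fn": "arm_command", "kwargs": {"deltas": [0,0,0.5,0,3,0,0,1.2,0,3,0,0,1.2,0,3]}}

```text
t: 17.9
eef_pos: [575.3, 29.7, 225.8]
tcp_rot: [0.0, 0.946, 0.323, 0.001]
force: [0.4, -1.3, -3.2]
width: 33.6
finger_force: 60.6
```

{"fn": "arm_command", "kwargs": {"deltas": [0,0,-0.4,0,3,0,0,-0.85,0,3,0,0,-1.25,0,3]}}

```text
t: 18.2
eef_pos: [574.5, 29.8, 213.3]
tcp_rot: [-0.0, 0.946, 0.323, -0.0]
force: [-5.9, 1.0, 18.9]
width: 33.5
finger_force: 62.4
```

{"fn": "arm_command", "kwargs": {"deltas": [0,0,0.5,0,3,0,0,1.3,0,3,0,0,1.3,0,3]}}

```text
t: 18.5
eef_pos: [575.3, 29.7, 226.4]
tcp_rot: [0.0, 0.946, 0.323, 0.001]
force: [-0.2, -0.8, -3.9]
width: 33.8
finger_force: 60.6
```

{"fn": "arm_command", "kwargs": {"deltas": [0,0,-0.35,0,3,0,0,-0.85,0,3,0,0,-1.37,0,3]}}

```text
t: 18.8
eef_pos: [574.7, 29.8, 212.9]
tcp_rot: [-0.0, 0.946, 0.323, 0.0]
force: [-7.7, 1.6, 22.6]
width: 33.6
finger_force: 62.9
```

{"fn": "arm_command", "kwargs": {"deltas": [0,0,0.5,0,3,0,0,1.3,0,3,0,0,1.3,0,3]}}

```text
t: 19.1
eef_pos: [575.2, 29.7, 225.5]
tcp_rot: [0.0, 0.946, 0.323, 0.001]
force: [0.6, 0.1, -3.5]
width: 33.6
finger_force: 60.6
```

{"fn": "arm_command", "kwargs": {"deltas": [0,0,-0.3,0,3,0,0,-0.8,0,3,0,0,-1.33,0,3]}}

```text
t: 19.4
eef_pos: [574.7, 29.8, 212.6]
tcp_rot: [0.0, 0.946, 0.323, 0.0]
force: [-8.7, 1.1, 22.8]
width: 33.7
finger_force: 62.9
```

{"fn": "arm_command", "kwargs": {"deltas": [0,0,0.5,0,3,0,0,1.3,0,3,0,0,1.3,0,3]}}

```text
t: 19.7
eef_pos: [575.3, 29.7, 225.2]
tcp_rot: [0.0, 0.946, 0.323, 0.001]
force: [0.4, 0.1, -3.2]
width: 33.7
finger_force: 60.6
```

{"fn": "arm_command", "kwargs": {"deltas": [0,0,-0.3,0,3,0,0,-0.8,0,3,0,0,-1.33,0,3]}}

```text
t: 20.0
eef_pos: [574.7, 29.8, 212.5]
tcp_rot: [-0.0, 0.946, 0.323, 0.0]
force: [-9.1, 0.5, 23.9]
width: 33.6
finger_force: 63.0
```

{"fn": "arm_command", "kwargs": {"deltas": [0,0,0.5,0,3,0,0,1.3,0,3,0,0,1.3,0,3]}}

```text
t: 20.3
eef_pos: [575.2, 29.7, 224.9]
tcp_rot: [0.0, 0.946, 0.323, 0.001]
force: [0.3, 0.3, -3.1]
width: 33.5
finger_force: 60.6
```

{"fn": "arm_command", "kwargs": {"deltas": [0,0,-0.3,0,3,0,0,-0.8,0,3,0,0,-1.32,0,3]}}

```text
t: 20.6
eef_pos: [574.7, 29.8, 212.4]
tcp_rot: [-0.0, 0.946, 0.323, 0.0]
force: [-9.1, 0.6, 25.6]
width: 33.9
finger_force: 63.1
```

{"fn": "arm_command", "kwargs": {"deltas": [0,0,0.5,0,3,0,0,1.5,0,3,0,0,1.5,0,3]}}

```text
t: 20.9
eef_pos: [575.5, 29.7, 227.1]
tcp_rot: [0.001, 0.946, 0.323, 0.001]
force: [-0.3, 0.2, -3.9]
width: 33.8
finger_force: 60.6
```

{"fn": "arm_command", "kwargs": {"deltas": [0,0,-0.35,0,3,0,0,-0.92,0,3,0,0,-1.5,0,3]}}

```text
t: 21.2
eef_pos: [574.7, 29.8, 212.3]
tcp_rot: [-0.0, 0.946, 0.323, 0.0]
force: [-9.8, 0.5, 25.7]
width: 33.7
finger_force: 63.3
```

{"fn": "arm_command", "kwargs": {"deltas": [0,0,0.5,0,3,0,0,1.5,0,3,0,0,1.5,0,3]}}

```text
t: 21.5
eef_pos: [575.4, 29.7, 227.0]
tcp_rot: [0.001, 0.946, 0.323, 0.001]
force: [0.5, -0.3, -3.7]
width: 33.6
finger_force: 60.6
```

{"fn": "arm_command", "kwargs": {"deltas": [0,0,-0.35,0,3,0,0,-0.92,0,3,0,0,-1.5,0,3]}}

```text
t: 21.8
eef_pos: [574.6, 29.8, 212.2]
tcp_rot: [-0.0, 0.946, 0.323, 0.0]
force: [-10.3, 1.6, 25.1]
width: 33.6
finger_force: 63.2
```

The taps now sink it less than 0.1 mm each, and the total is about 2.5–3 mm. Returning the mallet.

{"fn": "arm_command", "kwargs": {"deltas": [0,0,1,0,3,0,0,3,0,3,0,0,5.2,0,3,0,0,5.2,0,3]}}

```text
t: 22.2
eef_pos: [576.7, 29.6, 266.0]
tcp_rot: [0.001, 0.946, 0.323, 0.003]
force: [0.7, 0.8, -2.9]
width: 34.0
finger_force: 60.5
```

{"fn": "arm_command", "kwargs": {"deltas": [-0.3,-2.5,0,0,3,-0.7,-6.5,0,0,3,-1.1,-11,0,0,3,-1.5,-15.5,0,0,3,-2,-20,0,0,3,-2.5,-24.5,0,0,3,-3,-29,0,0,3,-3.5,-33.5,0,0,3,-4,-38,0,0,3,-4.5,-41.5,0,0,3,-4.5,-43.8,0,0,3,-4.5,-43.8,0,0,3]}}

```text
t: 23.4
eef_pos: [527.9, -411.6, 260.0]
tcp_rot: [-0.001, 0.947, 0.321, -0.001]
force: [-0.4, 0.1, -4.1]
width: 33.9
finger_force: 60.8
```

{"fn": "arm_command", "kwargs": {"deltas": [0,0,0,0,3,0,0,-2,0,3,0,0,-6,0,3,0,0,-10,0,3,0,0,-14,0,3,0,0,-17.5,0,3,0,0,-19.5,0,3,0,0,-20.5,0,3,0,0,-21,0,3,0,0,-21,0,3,0,0,-21,0,3]}}

```text
t: 24.5
eef_pos: [530.7, -409.0, 54.7]
tcp_rot: [0.001, 0.946, 0.323, 0.001]
force: [0.4, -0.0, -3.1]
width: 33.5
finger_force: 60.7
```

{"fn": "arm_command", "kwargs": {"deltas": [0,0,-0.3,0,3,0,0,-0.6,0,3,0,0,-0.6,0,3]}}

```text
t: 24.8
eef_pos: [529.4, -408.2, 46.7]
tcp_rot: [-0.0, 0.946, 0.323, -0.0]
force: [-0.5, -0.5, -3.8]
width: 33.6
finger_force: 60.7
```

{"fn": "arm_command", "kwargs": {"deltas": [0,0,-0.15,0,3,0,0,-0.25,0,3,0,0,-0.25,0,3]}}

```text
t: 25.1
eef_pos: [529.7, -408.4, 45.4]
tcp_rot: [0.0, 0.946, 0.323, 0.0]
force: [-3.7, 2.7, 2.4]
width: 33.8
finger_force: 61.3
```

Contact comes at 45.4, against 45.3 at the grasp, so the mallet did not slip and the sink estimate of about 2.8 mm holds. Releasing and rising.

{"fn": "arm_command", "kwargs": {"deltas": [0,0,0,0,4.5,0,0,0.2,0,8.5,0,0,0.2,0,8.5,0,0,0.2,0,8.5,0,0,0.2,0,8.5]}}

```text
t: 25.6
eef_pos: [529.6, -408.4, 46.3]
tcp_rot: [0.0, 0.946, 0.323, 0.0]
force: [0.8, -0.0, -0.9]
width: 85.2
finger_force: 0.0
```

{"fn": "arm_command", "kwargs": {"deltas": [0,0,1,0,8.5,0,0,3,0,8.5,0,0,7,0,8.5,0,0,11,0,8.5,0,0,15,0,8.5,0,0,18,0,8.5,0,0,20,0,8.5,0,0,20,0,8.5,0,0,20,0,8.5]}}

```text
t: 26.5
eef_pos: [529.5, -408.2, 246.6]
tcp_rot: [0.0, 0.946, 0.323, 0.0]
force: [0.1, -0.7, 0.1]
width: 84.7
finger_force: 0.0
```

Run:
```python
from h import *
w=snap('wrist','w7.png');a=snap('side','s7.png');o=get_obs();print(o['eef_pos'],o['force'],o['width'],o['t'])
im=np.hstack([w[:,:,::-1],cv2.resize(a[110:200,224:292,::-1],(288,384))]);cv2.imwrite('pics/c7.png',im)
```

```text
[ 528.71133789 -407.40477337  244.04677136] [-0.15935005  0.84854528 -0.43760851] 85.13875660342929 26.6
```

View pics/c7.png

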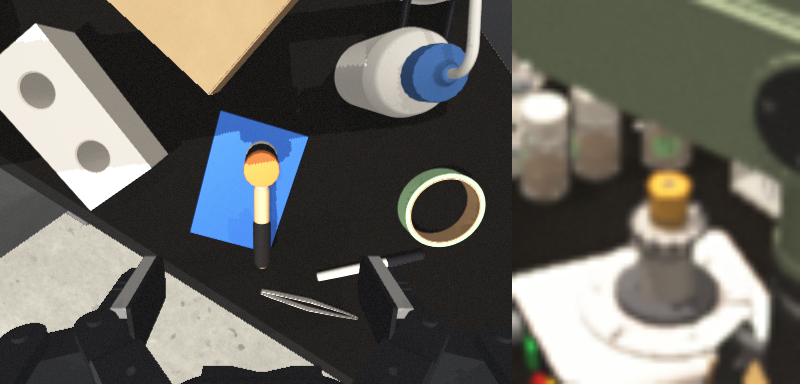

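The last picture shows the mallet upright on the mat (head at 261,170) and the rotor upright in the nose. Handing in.

```bash
python3 -c "
from h import *
print(finish_job())"
```

```text
the job is handed in; nothing more can be done
None
```

I fitted the rotor and tapped it in with ten light taps; it went about 2.8 mm deeper by my estimate, with the last taps sinking it about 0.1 mm each. The mallet is back upright on its mat, I saw no sign that the soil samples were touched, and the job was handed in at about 27 s; no verdict came back and I could not measure the 75 N wedge force.

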